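# Discard a sample tube through the crank-turned drum of the waste safe

## Robot

A 7-joint arm with a two-finger parallel gripper is mounted at the origin on a cart in front of the work surface, level with it; the furniture and walls round the work are solid. World frame = base frame: x ahead of the robot, y to its left, z up, the work surface at z = 0. Lengths are in mm, angles in rad, forces in N, time in s.
With the tool pointing down it reaches from about 400 to 875 mm from the base axis. Payload 4.4 kg.
Tool frame: the origin (TCP) lies midway between the tips of the shut fingers; the grasp point (between the pads) lies 19 mm behind it; z points along the fingers, y is the line along which they close (so a half turn about z gives the same grasp; the last joint's range is limited). The gripper opens to 85 mm and grips with 20 to 120 N. Pads are 22 mm wide; open, the fingers measure 114 mm over their backs; the gripper's body (76 mm by 85 mm) begins 54 mm behind the grasp point. The pads swing forward as they close: fully open they stand 13 mm farther back than shut.
Start: joints at [1.204, 0.628, 0.038, 1.517, -0.027, 0.996, -0.02], TCP at [192.613, -620.821, 231.313] pointing down, gripper open.
Joint ranges: [-3.06, 3.06], [-0.37, 2.12], [-1.25, 1.32], [0.18, 2.47], [-1.1, 4.24], [0.23, 1.98], [-2.94, 2.94]. Speed limits (rad/s): [2.57, 2.57, 3.14, 3.14, 3.14, 3.14, 3.14].

## Interface

Orientations are given as [roll, pitch, yaw] about the fixed x, y, z axes, in that order (R = Rz(yaw) Ry(pitch) Rx(roll)).
In Python, from cell import ctrl, get_image, get_calibration gives the robot as it stands.
- The arm moves only by the shell command python3 -m creep 'ROWS'. ROWS is JSON, a list of rows, each an object of numbers: "dx", "dy", "dz": the shift along the world's x, y, z normalised to -1 to 1, where 1 is 0.4 m; "rx", "ry", "rz": the turn, a rotation vector about the world's x, y, z normalised to -1 to 1, where 1 is 2 pi rad; "grip": the closure, from -1 (fully open) to 1 (shut). A call has exactly 5 rows; each row is the pose to reach, as a shift and turn from the pose commanded when the call began, turning the shorter way round; what a row does not reach only later rows make up. A row lasts 1/8 s, in which the tool goes at most 62.5 mm and 10.7 degrees, less where a joint would pass 70% of its speed; a pose out of reach is approached as far as the arm can. A call with a number of a shift or a turn outside -1 to 1 is refused whole. A call with a gripper value outside its range is refused whole. The fingers move at their own pace and stop on an object; the grip force is fixed at half the most. Time passes only in rows, so rows that repeat a pose let the fingers close, or fill a call up. It gives the time, the measured TCP pose, the force, the opening and the grip force at its end, in the units of the state.
- ctrl.read_state(): the state, without advancing time (a new reading comes with each control period).
- get_image(name): name is "side" or "top"; returns the picture (480x640x3 uint8, red, green, blue); there is no depth.
- get_calibration(name): a dict with "mtx" (3x3 intrinsics, pixels), "distortion" ([k1, k2, p1, p2, k3] as OpenCV has them; the pictures are not rectified), "world_from_camera" (4x4, takes a point from camera to world coordinates). Camera axes: x right, y down, z forward; pixel columns grow to the right and rows downward; lengths in mm; the calibration is good to about 2 mm. A picture is of the moment at which its call begins. get_calibration takes no time and is no camera call.
- ctrl.finish_job(): hands the job in; it is judged then, once.
The state is a dict: "clock": time; "qpos": joint angles; "qd": joint speeds; "tau": joint torques, N m; "eef_pos": TCP position; "tool_rot": TCP orientation; "force": force on the tool from outside, world axes, zero at the start; "torque": the same for the moment, N m; "width": finger opening in mm; "gripper_force": force on a finger pad.
Only numpy, scipy, OpenCV 4.12 (cv2) and the standard library are available. Lean on these libraries where they do the work, as an engineer would, in place of code of your own. Each camera call takes 0.05 s, during which the arm holds its last target. There are 200 camera calls.

## Task

Throw away the capped sample tube that lies on the black bench mat: push it lying crosswise through the spring flap of the white waste safe, let go of it inside so that it drops into the drum's scoop, and let the flap swing shut again. Then turn the safe's crank once right round, over the top and away from the robot, so that the drum tips the tube into the bin below and comes to rest with the scoop facing up again and the crank handle straight at the top. Leave the petri dish, the beaker and the tubes in the white stand as they are.

Things in the scene. Friction and masses are not known exactly. Their poses are not given: they have to be found in the camera images.
- waste_safe: Fixed white plastic bench box, 170 mm deep (x), 122 wide (y), 227 high, clear window low in front. Origin: centre of its underside. x points to its back, away from the robot, y to its left, z up. Points below are (x, y, z) in this frame, mm. Front upright to z 125 at x -85; from there a flat loading face rises backward at 35 degrees to the horizontal, to (60, 0, 226). Bin floor z 8.
- mouth (a point): Entry point in the plane of the loading face, at (-19, 0, 171) of the safe; axes as the safe's. The straight way in is along (0.574, 0, -0.819) of the safe, 35 degrees off vertical. The mouth is 112 mm wide (y -56 to 56) and reaches from its sill, 44 mm down the slope from this point, to 58 mm up the slope. Nothing stands out of the face. The spring flap closes it from inside.
- drop_point (a point): Where to let go of the tube's middle, the tube lying along the safe's y: inside, 40 mm straight in from the mouth point, at (4, 0, 138) of the safe, over the scoop. In there fingers closing up and down the slope, opened to 30 mm at most, clear sill, hinge and drum; fingertips may go 46 mm deep.
- flap (a joint): Angle of the flap, rad: 0 = shut, grows inward to 1.45. Grey plate 109 mm wide, 106 long, 3 thick, 5.5 mm under the loading face, hinged along its upper edge at (34, 0, 200) of the safe. A spring pulls it shut; pushing it in at its middle, with the tube and fingers, takes 1 to 3 N. Drawn back, the fingers let it close.
- waste_tube: The capped sample tube to discard, 84 mm long, body 13 mm diameter, cap 15 mm over the last 21 mm, about 14 g, lying on the bench mat, cap away from the robot. Origin: centre of its rounded bottom end; its z axis runs along the tube to the cap. Tubes like it stand upright in a stand; only this one lies on the mat.
- tube_mid (a point): The middle of the tube to discard, on its axis, 42 mm from either end; axes as the tube's.
- bench_mat: Thin black rubber mat under the tube, 120 x 150 x 2 mm, fixed; origin at the centre of its underside. It lies along the front edge of the worktop, its x pointing away from the robot.
- drum (a joint): Angle of drum and crank, rad. 0 = scoop up, crank handle straight above the axis. Grows as the handle goes over the top away from the robot; 6.28 = one turn. Starts at -0.35 to 0. The drum is a half-round scoop, inner radius 42 mm, 109 long, about the axis x 5, z 118 of the safe; it empties at about 1.6 to 2.5 rad. No stops; friction of 0.1 N m (2 N at the handle) holds it where it is left.
- crank_grip (a point): Middle of the crank handle, a black free-spinning sleeve, 20 mm diameter, 48 long, level along the safe's y, on its left (+y) side. At drum angle q it is at (5 + 50 sin q, 114, 118 + 50 cos q) mm of the safe. Side wall at y 61, crank arm y 71 to 81. As it spins, fingers pinching it from above (closing along the safe's x) can keep one orientation all the way round.
- petri_dish: Closed petri dish, 86 mm diameter, 15 mm high, lying on the worktop to the right of the safe, beside the beaker; origin at the centre of its underside. To be left alone.
- glass_beaker: Glass beaker, 67 mm diameter, 82 mm high, standing to the right of the safe, beside the petri dish; origin at the centre of its underside. To be left alone.
- kept_tube_0: Capped tube standing in the white tube stand (187 x 158 x 28 mm) at the far right, to be left alone; origin at its bottom end.
- kept_tube_1: Another tube standing in that stand, to be left alone; origin at its bottom end.
- kept_tube_2: Third tube standing in that stand, to be left alone; origin at its bottom end.

How it is judged (in metres and radians):
On the way, in this order (a step that is already met when the one before it is completed fails the run):
1. the tube lies in the drum's scoop, let go, and the flap has swung shut, with the drum not yet turned (x of tube_mid in the frame of waste_safe between -0.082 and 0.082 m and y of tube_mid in the frame of waste_safe between -0.058 and 0.058 m and z of tube_mid in the frame of waste_safe between 0.07 and 0.135 m and contact force between the fingers and waste_tube below 0.05 N and value of joint flap below 0.1 rad and value of joint drum between -0.7 and 0.6 rad), for 0.2 s.
2. the drum, turned on over the top, has tipped the tube into the bin (x of tube_mid in the frame of waste_safe between -0.082 and 0.082 m and y of tube_mid in the frame of waste_safe between -0.058 and 0.058 m and z of tube_mid in the frame of waste_safe between 0 and 0.06 m and value of joint drum above 1 rad), for 0.2 s.
3. the drum has come right round, scoop facing up again (value of joint drum between 5.983 and 6.583 rad), for 0.2 s.
At the end, for the whole second after the job is handed in: The tube lies in the bin (its middle under 60 mm above the safe's underside), the drum stands still one full turn on (6.28 +- 0.3 rad, scoop up), the flap is shut (under 0.1 rad), nothing touches the safe, and petri dish, beaker and standing tubes are within 30 mm of their places (all of step 3 and x of tube_mid in the frame of waste_safe between -0.082 and 0.082 m and y of tube_mid in the frame of waste_safe between -0.058 and 0.058 m and z of tube_mid in the frame of waste_safe between 0 and 0.06 m and velocity of joint drum between -0.1 and 0.1 rad/s and value of joint flap below 0.1 rad and contact force between the fingers and waste_safe below 0.05 N and distance of each of petri_dish, glass_beaker, kept_tube_0, kept_tube_1, kept_tube_2 from where it was at the start of the episode below 0.03 m).
It fails at once if a bystander (petri dish, beaker or a tube in the stand) is pushed over 50 mm, knocked over or carried off (distance of any of petri_dish, glass_beaker, kept_tube_0, kept_tube_1, kept_tube_2 from where it was at the start of the episode above 0.05 m or angle between any of petri_dish, glass_beaker, kept_tube_0, kept_tube_1, kept_tube_2's own z axis and vertical above 0.7 rad).
It also fails if it takes over 59 s, if anything falls off the work surface, if the arm or the gripper's body presses on something with over 40 N, if the wrist force passes 120 N, or if a joint passes its speed limit or range.

## Working session

There is one attempt and no reset: what is moved stays moved. The work goes in short steps, Python scripts to look and compute and a shell command to move; the robot and the scene stay as the last step left them, time stands still between calls to the robot, and variables do not carry over. Pictures are saved under pics/ and viewed, at most 10 in all, crops included, and the job is handed in when it is done.

```bash
mkdir -p pics
python3 - <<'E'
from cell import ctrl,get_image,get_calibration
import cv2
for n in("side","top"):
    cv2.imwrite(f"pics/{n}0.png",get_image(n)[:,:,::-1]); c=get_calibration(n); print(n,c)
print(ctrl.read_state())
E
```

```text
side {'mtx': array([[489.30907607,   0.        , 322.5788032 ],
       [  0.        , 489.30907607, 235.45655503],
       [  0.        ,   0.        ,   1.        ]]), 'distortion': array([-0.0100957,  0.       ,  0.       ,  0.       ,  0.       ]), 'world_from_camera': array([[ 9.99569311e-01, -1.19348256e-02,  2.68095563e-02,
         4.89668907e+02],
       [-2.92870343e-02, -3.47776051e-01,  9.37120103e-01,
        -1.16159133e+03],
       [-1.86064335e-03, -9.37501668e-01, -3.47975803e-01,
         5.83674165e+02],
       [ 0.00000000e+00,  0.00000000e+00,  0.00000000e+00,
         1.00000000e+00]])}
top {'mtx': array([[458.15503692,   0.        , 323.32323279],
       [  0.        , 458.15503692, 241.37202542],
       [  0.        ,   0.        ,   1.        ]]), 'distortion': array([-0.11876468,  0.        ,  0.        ,  0.        ,  0.        ]), 'world_from_camera': array([[-2.59412809e-02, -9.93412363e-01,  1.11619561e-01,
         4.43216135e+02],
       [-9.99169184e-01,  2.92771447e-02,  2.83512049e-02,
         8.38841979e+00],
       [-3.14323395e-02, -1.10791359e-01, -9.93346507e-01,
         1.21324786e+03],
       [ 0.00000000e+00,  0.00000000e+00,  0.00000000e+00,
         1.00000000e+00]])}
{'clock': 0.1, 'qpos': array([ 1.20422313,  0.6292769 ,  0.03840759,  1.51827508, -0.02699079,
        0.99631816, -0.01999506]), 'qd': array([ 0.00033822, -0.00320415,  0.00058172, -0.00254813,  0.00096772,
        0.0014031 , -0.00021409]), 'tau': array([ 3.19185296e-03, -5.64534760e+01,  1.23048194e+00, -1.93973851e+01,
        1.13003701e-02,  5.34989158e-03, -5.92206263e-06]), 'eef_pos': array([ 192.44524365, -620.25758342,  230.46303505]), 'tool_rot': array([-3.13983193e+00,  5.30211798e-06,  3.00813055e-01]), 'force': array([-0.12637346, -0.44721913, -0.01899048]), 'torque': array([ 0.02315878, -0.02498395, -0.00852758]), 'gripper_force': 0.0, 'width': 85.53908244042105}
```

View pics/side0.png

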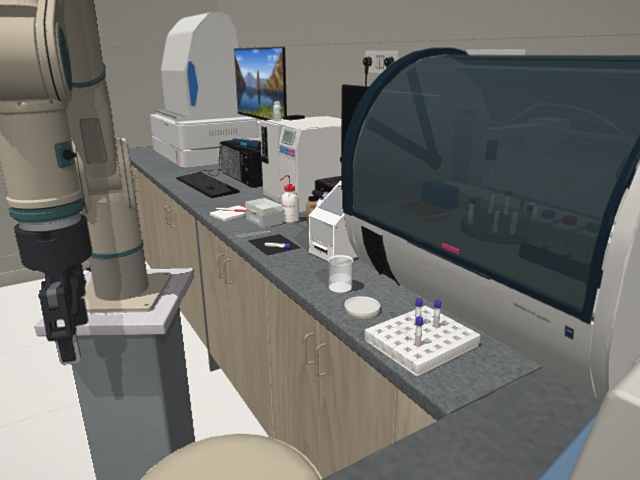

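View pics/top0.png

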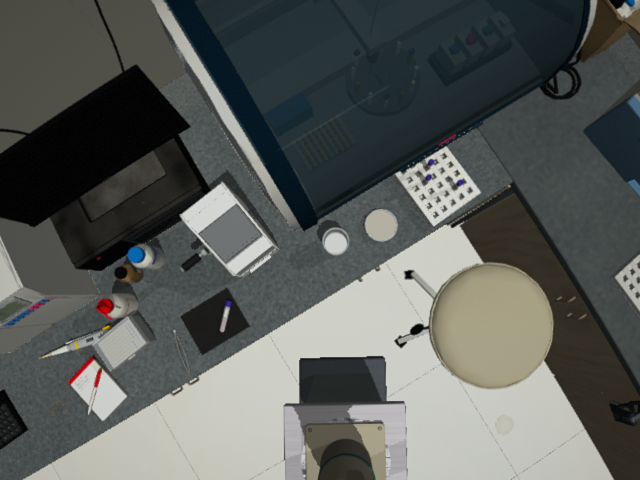

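The side view shows the safe at about (325,225) and the tube on the mat at about (277,244). The top view shows the safe at (230,228), its crank handle at (192,260), the mat at (215,320) and the tube at (226,316). The beaker is at (335,240), the dish at (381,224) and the stand at (438,185). Next I'll enlarge crops.

Run:
```python
import cv2
t=cv2.imread("pics/top0.png")[175:360,160:295]; cv2.imwrite("pics/t1.png",cv2.resize(t,None,fx=4*.8,fy=4*.8,interpolation=cv2.INTER_CUBIC))
s=cv2.imread("pics/side0.png")[165:275,235:375]; cv2.imwrite("pics/s1.png",cv2.resize(s,None,fx=5,fy=5,interpolation=cv2.INTER_CUBIC))
```

```text
(no output)
```

View pics/t1.png

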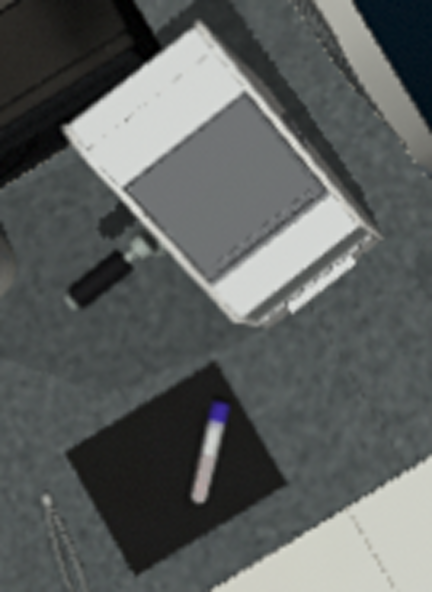

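View pics/s1.png

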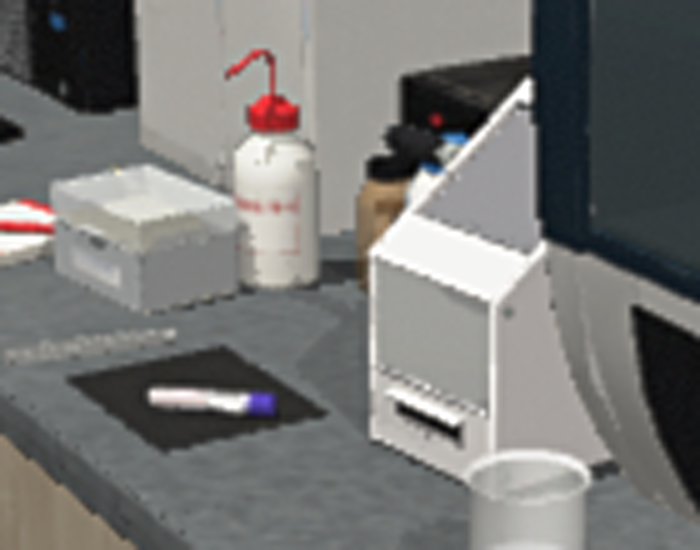

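The top crop shows the mouth corners at about (124,188), (250,94), (327,190) and (213,280). The handle runs from (70,300) to (128,258), and the tube from its bottom at (196,500) to its cap end at (222,403). The side crop shows the safe's front top corners at (372,255) and (495,300). I'll fit the poses from these.

```bash
cat > h.py <<'E'
import numpy as np,cv2
from scipy.optimize import least_squares
from scipy.spatial.transform import Rotation as R
from cell import get_calibration
C={n:get_calibration(n) for n in("top","side")}
def proj(n,P):
    c=C[n];W=np.linalg.inv(c["world_from_camera"])
    return cv2.projectPoints(np.array(P,float).reshape(-1,1,3),cv2.Rodrigues(W[:3,:3])[0],W[:3,3],c["mtx"],c["distortion"])[0][:,0]
def ray(n,px,z):
    c=C[n];u=cv2.undistortPoints(np.array(px,float).reshape(-1,1,2),c["mtx"],c["distortion"])[:,0]
    M=c["world_from_camera"];d=np.c_[u,np.ones(len(u))]@M[:3,:3].T;o=M[:3,3]
    return o+d*((z-o[2])/d[:,2])[:,None]
def safe(p,P): 
    return R.from_euler("z",p[2]).apply(np.array(P,float))+[p[0],p[1],0]
E
python3 - <<'E'
from h import *
T=lambda a:np.array(a,float)/3.2+[160,175]
S=lambda a:np.array(a,float)/5+[235,165]
mouth=[(28.5,56,204),(28.5,-56,204),(-55,-56,146),(-55,56,146)]
tp=T([(124,188),(250,94),(327,190),(213,280),(240,322),(380,237)]); tP=mouth+[(-85,61,125),(-85,-61,125)]
sp=S([(372,255),(495,300),(372,440),(413,213)]); sP=[(-85,61,125),(-85,-61,125),(-85,61,0),(-55,56,146)]
hp=T([(71,300),(129,259)])
def res(p):
    q=p[3];H=[(5+50*np.sin(q),138,118+50*np.cos(q)),(5+50*np.sin(q),90,118+50*np.cos(q))]
    return np.r_[(proj("top",safe(p,tP))-tp).ravel(),(proj("side",safe(p,sP))-sp).ravel(),(proj("top",safe(p,H))-hp).ravel()]
r=least_squares(res,[600,250,.6,-.1]);p=r.x;print(p,np.round(r.fun,1))
for n,P in dict(mouth=(-19,0,171),drop=(4,0,138),grip=(5+50*np.sin(p[3]),114,118+50*np.cos(p[3]))).items(): print(n,safe(p,[P]))
m=ray("top",T([(213,362),(287,485),(137,575),(66,453)]),2);print("mat",m.mean(0),m)
t=ray("top",T([(196,500),(222,403)]),9);print("tube",t,t.mean(0),np.linalg.norm(t[1]-t[0]),np.arctan2(*(t[1]-t[0])[[1,0]]))
t=ray("side",S([(148,397),(276,404)]),9);print("tubeside",t,t.mean(0),np.linalg.norm(t[1]-t[0]))
E
```

```text
[ 5.92177809e+02  2.55349960e+02  6.24049102e-01 -1.84147712e-01] [ 0.4 -0.2  0.5 -0.7  2.2  1.5  0.   2.1 -0.7  0.7 -4.  -3.5 -0.9 -1.2
 -0.4  0.3 -0.4 -0.1 -0.2 -0.8  1.8 -0.9 -0.  -0.5]
mouth [[576.75894532 244.24776898 171.        ]]
drop [[595.42388509 257.68726389 138.        ]]
grip [[522.19244407 345.43501135 167.15463345]]
mat [373.68092216 337.14228386   2.        ] [[461.52374452 304.25251653   2.        ]
 [358.88260431 243.19469184   2.        ]
 [286.38026768 370.51818359   2.        ]
 [387.93707213 430.6037435    2.        ]]
tube [[348.22924091 317.94294974   9.        ]
 [427.45968755 295.25613293   9.        ]] [387.84446423 306.59954134   9.        ] 82.41453349928975 -0.2788777124300812
tubeside [[344.98824251 309.74287599   9.        ]
 [427.7893822  294.6751739    9.        ]] [386.38881236 302.20902494   9.        ] 84.16094332303919
```

Run:
```python
from h import *
T=lambda a:np.array(a,float)/3.2+[160,175]
S=lambda a:np.array(a,float)/5+[235,165]
mouth=[(28.5,56,204),(28.5,-56,204),(-55,-56,146),(-55,56,146)]
tp=T([(124,188),(250,94),(327,190),(213,280)])
sp=S([(372,255),(495,300),(372,440),(413,213)]); sP=[(-85,61,125),(-85,-61,125),(-85,61,0),(-55,56,146)]
hp=T([(71,300),(129,259)])
def res(p):
    q=p[3];H=[(5+50*np.sin(q),138,118+50*np.cos(q)),(5+50*np.sin(q),90,118+50*np.cos(q))]
    return np.r_[(proj("top",safe(p,mouth))-tp).ravel(),(proj("side",safe(p,sP))-sp).ravel(),(proj("top",safe(p,H))-hp).ravel()]
r=least_squares(res,[600,250,.6,-.1],loss="soft_l1");p=r.x;print(p,np.round(res(p),1))
np.save("p.npy",p)
t=cv2.imread("pics/top0.png");s=cv2.imread("pics/side0.png")
K=4
t=cv2.resize(t[175:300,170:295],None,fx=K,fy=K,interpolation=cv2.INTER_CUBIC)
s=cv2.resize(s[170:270,300:375],None,fx=K,fy=K,interpolation=cv2.INTER_CUBIC)
q=p[3]
L=[mouth+mouth[:1],[(-85,61,0),(-85,61,125),(60,61,226),(85,61,226),(85,-61,226),(60,-61,226),(-85,-61,125),(-85,-61,0),(-85,61,0)],[(-85,61,125),(-85,-61,125)],[(5+50*np.sin(q),138,118+50*np.cos(q)),(5+50*np.sin(q),90,118+50*np.cos(q))]]
for l in L:
    l=np.array(l,float)
    for im,n,o in((t,"top",(170,175)),(s,"side",(300,170))):
        cv2.polylines(im,[np.int32((proj(n,safe(p,l))-o+.5)*K)],False,(0,255,0),1)
out=np.zeros((500,800,3),np.uint8);out[:500,:500]=t;out[:400,500:]=s
cv2.imwrite("pics/ov.png",out)
```

```text
[ 5.93187610e+02  2.57217861e+02  6.38448998e-01 -2.01671237e-01] [-0.3 -0.2 -0.6 -1.3  1.5  0.6 -0.3  1.7 -0.6 -1.2  0.4  0.1 -0.1 -0.2
  0.  -0.9  1.8 -0.3 -0.2 -0.2]
```

View pics/ov.png

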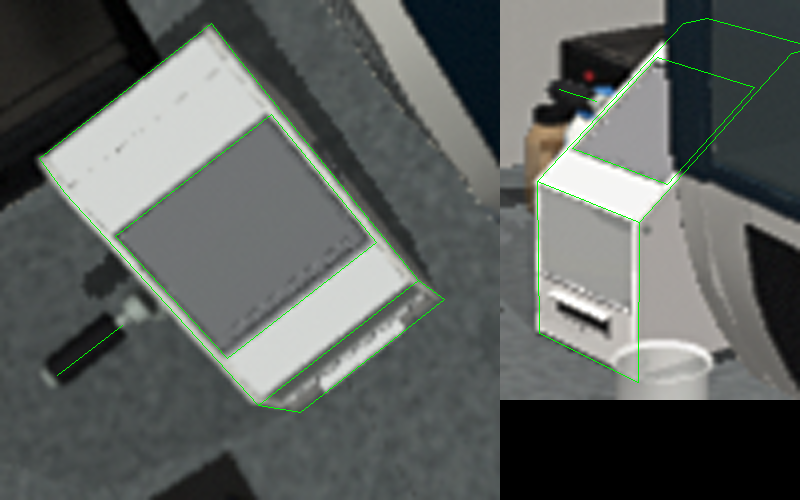

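```bash
python3 -m creep '[{"dx":0.08,"dy":0.11,"dz":0.1,"rz":0.027},{"dx":0.16,"dy":0.22,"dz":0.2,"rz":0.054},{"dx":0.24,"dy":0.33,"dz":0.22,"rz":0.081},{"dx":0.32,"dy":0.44,"dz":0.22,"rz":0.108},{"dx":0.4,"dy":0.55,"dz":0.22,"rz":0.135}]'; python3 -c "
from cell import ctrl;s=ctrl.read_state();print(s['qpos'],s['eef_pos'],s['tool_rot'])"
```

```text
[ 1.20422313  0.6292769   0.03840759  1.51827508 -0.02699079  0.99631816
 -0.01999506] [ 192.44524365 -620.25758342  230.46303505] [-3.13983193e+00  5.30211798e-06  3.00813055e-01]$[0]: bad value
```

```bash
python3 -m creep '[{"dx":0.08,"dy":0.11,"dz":0.1,"rx":0,"ry":0,"rz":0.027,"grip":-1},{"dx":0.16,"dy":0.22,"dz":0.2,"rx":0,"ry":0,"rz":0.054,"grip":-1},{"dx":0.24,"dy":0.33,"dz":0.22,"rx":0,"ry":0,"rz":0.081,"grip":-1},{"dx":0.32,"dy":0.44,"dz":0.22,"rx":0,"ry":0,"rz":0.108,"grip":-1},{"dx":0.4,"dy":0.55,"dz":0.22,"rx":0,"ry":0,"rz":0.135,"grip":-1}]'; python3 -c "
from cell import ctrl;s=ctrl.read_state();print(s['qpos'],s['eef_pos'],s['tool_rot'])"
```

```text
clock: 0.72
eef_pos: [353.5, -399.1, 319.5]
tool_rot: [3.141, 0.0, 1.155]
force: [0.9, 0.1, 0.0]
width: 85.3
gripper_force: 0.0
[ 0.94921154  0.37254492 -0.22033354  1.7175003   0.0912693   1.06123219
  0.28295529] [ 353.48651574 -399.05129228  319.46509259] [3.14129906e+00 1.12910653e-04 1.15478720e+00]
```

```bash
python3 -m creep '[{"dx":0.07,"dy":0.135,"dz":0,"rx":0,"ry":0,"rz":0.027,"grip":-1},{"dx":0.14,"dy":0.27,"dz":0,"rx":0,"ry":0,"rz":0.054,"grip":-1},{"dx":0.21,"dy":0.405,"dz":0,"rx":0,"ry":0,"rz":0.081,"grip":-1},{"dx":0.28,"dy":0.54,"dz":0,"rx":0,"ry":0,"rz":0.108,"grip":-1},{"dx":0.34,"dy":0.675,"dz":0,"rx":0,"ry":0,"rz":0.135,"grip":-1}]'
python3 -m creep '[{"dx":0,"dy":0.14,"dz":0,"rx":0,"ry":0,"rz":0.028,"grip":-1},{"dx":-0.02,"dy":0.28,"dz":0,"rx":0,"ry":0,"rz":0.056,"grip":-1},{"dx":-0.05,"dy":0.42,"dz":0,"rx":0,"ry":0,"rz":0.084,"grip":-1},{"dx":-0.08,"dy":0.56,"dz":0,"rx":0,"ry":0,"rz":0.112,"grip":-1},{"dx":-0.11,"dy":0.7,"dz":0,"rx":0,"ry":0,"rz":0.139,"grip":-0.2}]'; python3 -c "
from cell import ctrl;s=ctrl.read_state();print(s['qpos'],s['eef_pos'],s['tool_rot'])"
```

```text
clock: 1.35
eef_pos: [489.2, -129.0, 319.2]
tool_rot: [3.142, 0.0, 2.003]
force: [1.5, 0.8, 0.2]
width: 85.6
gripper_force: 0.0
clock: 1.98
eef_pos: [443.9, 150.6, 319.2]
tool_rot: [-3.141, 0.0, 2.876]
force: [1.0, 0.2, -0.1]
width: 69.9
gripper_force: 0.0
[ 0.21154974  0.34513052 -0.80356811  1.86214353  0.28450177  1.05282916
  0.59949322] [443.93224496 150.55840881 319.2385797 ] [-3.14128506e+00  1.74977054e-04  2.87574044e+00]
```

```bash
python3 -m creep '[{"dx":-0.04,"dy":0.1,"dz":-0.06,"rx":0,"ry":0,"rz":0,"grip":-0.2},{"dx":-0.08,"dy":0.2,"dz":-0.15,"rx":0,"ry":0,"rz":0,"grip":-0.2},{"dx":-0.12,"dy":0.3,"dz":-0.27,"rx":0,"ry":0,"rz":0,"grip":-0.2},{"dx":-0.1415,"dy":0.392,"dz":-0.4,"rx":0,"ry":0,"rz":0,"grip":-0.2},{"dx":-0.1415,"dy":0.392,"dz":-0.5,"rx":0,"ry":0,"rz":0,"grip":-0.2}]'
python3 - <<'E'
from cell import ctrl,get_image
import cv2
s=ctrl.read_state();print(s['qpos'],s['eef_pos'],s['tool_rot'],s['width'])
a=cv2.resize(get_image("top")[260:380,150:290,::-1],None,fx=4,fy=4,interpolation=cv2.INTER_CUBIC)[:,:400]
b=cv2.resize(get_image("side")[160:280,220:320,::-1],None,fx=4,fy=4,interpolation=cv2.INTER_CUBIC)
cv2.imwrite("pics/h.png",cv2.hconcat([a,b]))
E
```

```text
clock: 2.6
eef_pos: [386.4, 309.2, 117.6]
tool_rot: [3.14, -0.002, 2.875]
force: [0.7, 0.3, -0.2]
width: 51.1
gripper_force: 0.0
[-0.32831757  0.65077634 -0.59926601  2.03990319  0.61272261  0.63157673
 -0.03729681] [386.42940997 309.19077023 117.63783792] [ 3.13961065e+00 -1.54563327e-03  2.87532434e+00] 51.09355900852466
```

View pics/h.png

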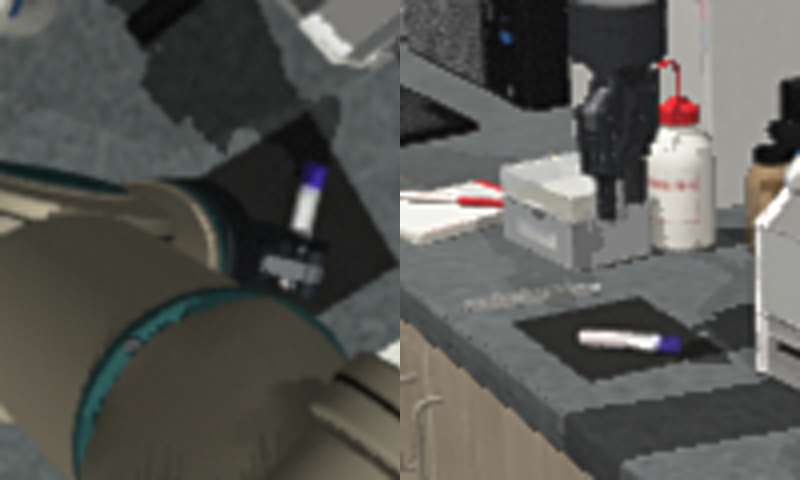

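The top crop shows the gripper over the lower half of the tube (parallax). The side crop shows the fingertips at about (612,215) above the tube at (630,341). I'll check this by projection.

Run:
```python
from h import *
print((proj("side",[(386.4,309.2,117.6+8),(388,306,9)])-[220,160])*4+[400,0])
print((proj("top",[(386.4,309.2,117.6+8),(388,306,9)])-[150,260])*4)
print("tube now",ray("top",np.array([(292,262),(316,165)])/4+[150,260],9),ray("side",np.array([(580-400,336),(680-400,344)])/4+[220,160],9))
p=np.load("p.npy")
W=ray("top",[(127,272),(145,255),(100,268),(210,190)],60);print("obst in safe",R.from_euler("z",-p[2]).apply(W-[p[0],p[1],0]))
```

```text
[[624.8739874  198.77247308]
 [631.68142923 338.6367236 ]]
[[249.62625849 236.59142193]
 [302.10722768 224.07059412]]
tube now [[363.23153466 313.06453231   9.        ]
 [426.65599343 296.27236056   9.        ]] [[345.98988692 313.24504434   9.        ]
 [427.20803561 292.95860445   9.        ]]
obst in safe [[109.25494362 291.05004652  60.        ]
 [114.83100425 225.90131373  60.        ]
 [164.35834793 345.09335645  60.        ]
 [144.49046224 -12.0674518   60.        ]]
```

```bash
python3 -m creep '[{"dx":0,"dy":0,"dz":-0.08,"rx":0,"ry":0,"rz":0,"grip":-0.2},{"dx":0,"dy":0,"dz":-0.16,"rx":0,"ry":0,"rz":0,"grip":0},{"dx":0,"dy":0,"dz":-0.22,"rx":0,"ry":0,"rz":0,"grip":0},{"dx":0,"dy":0,"dz":-0.26,"rx":0,"ry":0,"rz":0,"grip":0},{"dx":0,"dy":0,"dz":-0.265,"rx":0,"ry":0,"rz":0,"grip":0}]'
```

```text
clock: 3.32
eef_pos: [388.8, 305.6, 13.8]
tool_rot: [-3.141, 0.001, 2.869]
force: [0.3, -0.3, 1.5]
width: 42.6
gripper_force: 0.0
```

```bash
python3 -m creep '[{"dx":0,"dy":0,"dz":-0.01,"rx":0,"ry":0,"rz":0,"grip":0},{"dx":0,"dy":0,"dz":-0.021,"rx":0,"ry":0,"rz":0,"grip":0.3},{"dx":0,"dy":0,"dz":-0.021,"rx":0,"ry":0,"rz":0,"grip":1},{"dx":0,"dy":0,"dz":-0.021,"rx":0,"ry":0,"rz":0,"grip":1},{"dx":0,"dy":0,"dz":-0.021,"rx":0,"ry":0,"rz":0,"grip":1}]'
```

```text
clock: 3.95
eef_pos: [388.2, 306.1, 5.2]
tool_rot: [3.141, 0.0, 2.871]
force: [0.8, -0.5, 3.7]
width: 10.1
gripper_force: 58.7
```

```bash
python3 -m creep '[{"dx":0,"dy":0,"dz":0,"rx":0,"ry":0,"rz":0,"grip":0.4},{"dx":0,"dy":0,"dz":-0.006,"rx":0,"ry":0,"rz":0,"grip":0.4},{"dx":0,"dy":0,"dz":-0.006,"rx":0,"ry":0,"rz":0,"grip":1},{"dx":0,"dy":0,"dz":-0.006,"rx":0,"ry":0,"rz":0,"grip":1},{"dx":0,"dy":0,"dz":-0.006,"rx":0,"ry":0,"rz":0,"grip":1}]'
```

```text
clock: 4.58
eef_pos: [388.1, 306.3, 2.6]
tool_rot: [3.141, 0.0, 2.871]
force: [-0.3, 1.3, 2.0]
width: 10.1
gripper_force: 59.3
```

```bash
python3 -m creep '[{"dx":0,"dy":0,"dz":0.06,"rx":0,"ry":0,"rz":0,"grip":1},{"dx":0,"dy":0,"dz":0.18,"rx":0,"ry":0,"rz":0,"grip":1},{"dx":0,"dy":-0.02,"dz":0.32,"rx":0,"ry":0,"rz":0,"grip":1},{"dx":0,"dy":-0.04,"dz":0.46,"rx":0,"ry":0,"rz":0,"grip":1},{"dx":0,"dy":-0.05,"dz":0.6,"rx":0,"ry":0,"rz":0,"grip":1}]'
python3 - <<'E'
from cell import ctrl,get_image
import cv2
from h import *
s=ctrl.read_state();print(s['qpos'],s['eef_pos'],s['tool_rot'],s['width'])
cv2.imwrite("pics/l.png",cv2.resize(get_image("side")[120:270,220:350,::-1],None,fx=4,fy=4,interpolation=cv2.INTER_CUBIC))
print((proj("side",[s['eef_pos']])-[220,120])*4)
p=np.load("p.npy");Rs=R.from_euler("z",p[2]);now=R.from_euler("xyz",[np.pi,0,2.871])
d=np.array([.574,0,-.819])
tgt=R.from_matrix(np.c_[(0,1,0),(.819,0,.574),d]);
for sgn in (1,-1):
    M=np.c_[(0,sgn,0),np.cross(d,(0,sgn,0)),d];print(sgn,(Rs*R.from_matrix(M)*now.inv()).as_rotvec()/2/np.pi)
for k in(-54,44): print(k,safe(p,[np.array([-19,0,171])+k*d]))
E
```

```text
clock: 5.2
eef_pos: [387.6, 284.8, 243.9]
tool_rot: [-3.14, -0.001, 2.87]
force: [1.7, 0.2, -0.6]
width: 10.1
gripper_force: 58.7
[-0.14166462  0.46377454 -0.7816199   1.9431173   0.4132287   0.90215056
  0.16586411] [387.63868778 284.78306663 243.89890312] [-3.14018350e+00 -6.66625262e-04  2.87019358e+00] 10.091831266892191
[[219.13530352 218.04347236]]
1 [ 0.08166154 -0.05604407 -0.10197342]
-1 [-0.07158597 -0.10430757  0.37918544]
-54 [[553.03977017 227.42271095 215.226     ]]
44 [[598.21130992 260.94612813 134.964     ]]
```

View pics/l.png

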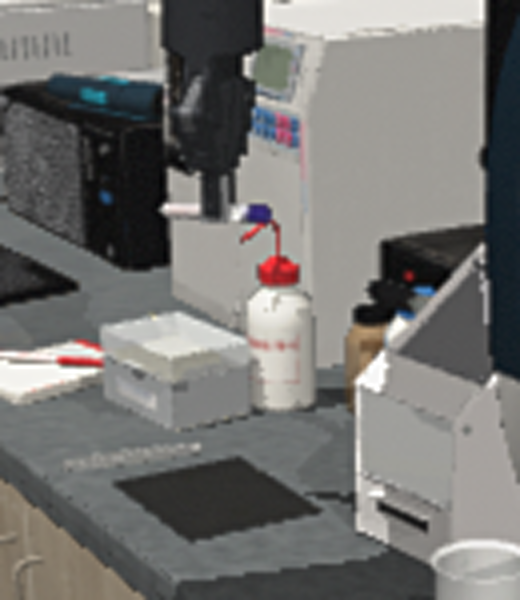

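The side crop shows the tube gripped at its middle: tube ends at x of about 165 and 270, pads at about 217. It is level.

```bash
python3 -m creep '[{"dx":0.08,"dy":-0.03,"dz":0.01,"rx":0.0163,"ry":-0.0112,"rz":-0.0204,"grip":1},{"dx":0.16,"dy":-0.06,"dz":0.02,"rx":0.0327,"ry":-0.0224,"rz":-0.0408,"grip":1},{"dx":0.25,"dy":-0.09,"dz":0.02,"rx":0.049,"ry":-0.0336,"rz":-0.0612,"grip":1},{"dx":0.33,"dy":-0.12,"dz":0,"rx":0.0653,"ry":-0.0448,"rz":-0.0816,"grip":1},{"dx":0.4126,"dy":-0.1465,"dz":-0.068,"rx":0.0817,"ry":-0.056,"rz":-0.102,"grip":1}]'
python3 -m creep '[{"dx":0,"dy":0,"dz":0,"rx":0,"ry":0,"rz":0,"grip":1},{"dx":0,"dy":0,"dz":0,"rx":0,"ry":0,"rz":0,"grip":1},{"dx":0,"dy":0,"dz":0,"rx":0,"ry":0,"rz":0,"grip":1},{"dx":0,"dy":0,"dz":0,"rx":0,"ry":0,"rz":0,"grip":1},{"dx":0,"dy":0,"dz":0,"rx":0,"ry":0,"rz":0,"grip":1}]'
python3 - <<'E'
from cell import ctrl,get_image
import cv2
from h import *
s=ctrl.read_state();print(s['qpos'],s['eef_pos'])
p=np.load("p.npy");Rs=R.from_euler("z",p[2])
print("in safe",Rs.inv().apply(s['eef_pos']-[p[0],p[1],0]),(Rs.inv()*R.from_euler("xyz",s['tool_rot'])).as_matrix().round(3))
a=cv2.resize(get_image("top")[180:300,180:280,::-1],None,fx=4,fy=4,interpolation=cv2.INTER_CUBIC)
b=cv2.resize(get_image("side")[150:270,270:370,::-1],None,fx=4,fy=4,interpolation=cv2.INTER_CUBIC)
cv2.imwrite("pics/pre.png",cv2.hconcat([a,b]))
E
```

```text
clock: 5.88
eef_pos: [524.2, 224.9, 231.7]
tool_rot: [2.684, 0.064, 2.331]
force: [0.7, -1.3, 0.7]
width: 10.4
gripper_force: 58.7
clock: 6.5
eef_pos: [524.1, 227.3, 232.7]
tool_rot: [2.683, 0.064, 2.335]
force: [-0.6, 0.1, -0.6]
width: 10.5
gripper_force: 58.7
[ 0.1546898   0.44720131 -0.74861856  2.14983785  0.90802276  0.28762516
 -0.5255406 ] [524.13005261 227.29866223 232.71188368]
in safe [-73.28503849  17.12915187 232.71188368] [[-0.126  0.886  0.447]
 [ 0.99   0.141 -0.001]
 [-0.064  0.442 -0.895]]
```

View pics/pre.png

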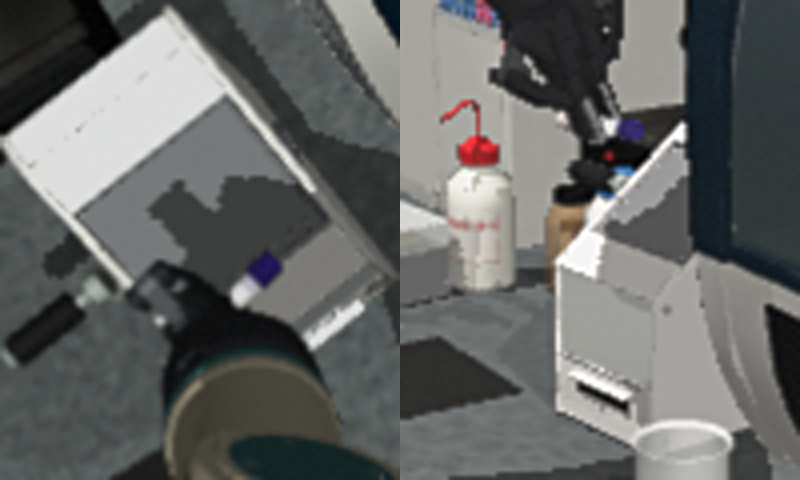

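The crops show the tube and fingers above the lower part of the loading face, short of the target pose because the rows were rate-limited. Next I'll compute what remains.

```bash
cat >> h.py <<'E'
from cell import ctrl
def rem(k,tilt=35,dy=0,d0=(.574,0,-.819)):
    s=ctrl.read_state();p=np.load("p.npy");Rs=R.from_euler("z",p[2]);t=np.radians(tilt)
    z=np.array([np.sin(t),0,-np.cos(t)]);M=np.c_[(0,1,0),np.cross(z,(0,1,0)),z]
    P=safe(p,[np.array([-19,dy,171])+np.array(d0)*(k-6)+6*z])[0]
    now=R.from_euler("xyz",s["tool_rot"])
    print("d",((P-s["eef_pos"])/400).round(4),"r",((Rs*R.from_matrix(M)*now.inv()).as_rotvec()/2/np.pi).round(4),"q",s["qpos"].round(2))
E
python3 -c "
from h import *
rem(-54);rem(-54,30);rem(-54,25)"
```

```text
d [ 0.0722  0.0007 -0.0434] r [ 0.0234 -0.0119 -0.0192] q [ 0.15  0.45 -0.75  2.15  0.91  0.29 -0.53]
d [ 0.0713 -0.     -0.0441] r [ 0.0144 -0.0013 -0.0197] q [ 0.15  0.45 -0.75  2.15  0.91  0.29 -0.53]
d [ 0.0704 -0.0007 -0.0448] r [ 0.0055  0.0093 -0.0202] q [ 0.15  0.45 -0.75  2.15  0.91  0.29 -0.53]
```

```bash
python3 -m creep '[{"dx":0.03,"dy":0,"dz":0,"rx":0,"ry":0,"rz":0,"grip":1},{"dx":0.072,"dy":0.001,"dz":0,"rx":0.006,"ry":-0.003,"rz":-0.005,"grip":1},{"dx":0.072,"dy":0.001,"dz":0,"rx":0.012,"ry":-0.006,"rz":-0.01,"grip":1},{"dx":0.072,"dy":0.001,"dz":0,"rx":0.0234,"ry":-0.012,"rz":-0.019,"grip":1},{"dx":0.072,"dy":0.001,"dz":0,"rx":0.0234,"ry":-0.012,"rz":-0.019,"grip":1}]'; python3 -c "
from h import *
rem(-54);rem(-54,30);rem(-54,25)"
```

```text
clock: 7.22
eef_pos: [554.1, 226.3, 231.9]
tool_rot: [2.536, 0.003, 2.211]
force: [1.0, 0.1, -0.4]
width: 10.0
gripper_force: 58.7
d [-0.0027  0.0028 -0.0416] r [ 0.0009 -0.0003 -0.0003] q [ 0.29  0.53 -0.88  2.21  1.73  0.27 -1.41]
d [-0.0036  0.0021 -0.0423] r [-0.0074  0.0108 -0.0004] q [ 0.29  0.53 -0.88  2.21  1.73  0.27 -1.41]
d [-0.0045  0.0014 -0.0429] r [-0.0157  0.0219 -0.0004] q [ 0.29  0.53 -0.88  2.21  1.73  0.27 -1.41]
```

```bash
python3 -m creep '[{"dx":-0.001,"dy":0.001,"dz":-0.02,"rx":0.001,"ry":0,"rz":0,"grip":1},{"dx":-0.002,"dy":0.002,"dz":-0.0416,"rx":0.001,"ry":0,"rz":0,"grip":1},{"dx":0.0095,"dy":0.0105,"dz":-0.062,"rx":0.001,"ry":0,"rz":0,"grip":1},{"dx":0.021,"dy":0.019,"dz":-0.0825,"rx":0.001,"ry":0,"rz":0,"grip":1},{"dx":0.0325,"dy":0.0275,"dz":-0.103,"rx":0.001,"ry":0,"rz":0,"grip":1}]'; python3 -c "
from h import *
rem(-24);rem(44)"
```

```text
clock: 7.85
eef_pos: [566.7, 237.9, 190.2]
tool_rot: [2.534, -0.001, 2.213]
force: [-0.1, 0.1, 0.3]
width: 9.9
gripper_force: 58.7
d [ 0.0003 -0.0006  0.0012] r [ 0.0002 -0.0005 -0.0006] q [ 0.29  0.67 -0.96  2.21  1.94  0.41 -1.57]
d [ 0.0787  0.0576 -0.138 ] r [ 0.0002 -0.0005 -0.0006] q [ 0.29  0.67 -0.96  2.21  1.94  0.41 -1.57]
```

```bash
python3 -m creep '[{"dx":0.015,"dy":0.011,"dz":-0.027,"rx":0,"ry":0,"rz":0,"grip":1},{"dx":0.031,"dy":0.023,"dz":-0.054,"rx":0,"ry":0,"rz":0,"grip":1},{"dx":0.047,"dy":0.034,"dz":-0.082,"rx":0,"ry":0,"rz":0,"grip":1},{"dx":0.062,"dy":0.045,"dz":-0.109,"rx":0,"ry":0,"rz":0,"grip":1},{"dx":0.079,"dy":0.0575,"dz":-0.138,"rx":0,"ry":0,"rz":0,"grip":1}]'; python3 -c "
from h import *
rem(44);print(ctrl.read_state()['force'])"
```

```text
clock: 8.48
eef_pos: [598.0, 260.8, 134.6]
tool_rot: [2.534, -0.001, 2.213]
force: [-0.3, -0.6, 1.5]
width: 9.8
gripper_force: 59.5
d [0.0006 0.0004 0.0008] r [ 0.0003 -0.0005 -0.0007] q [ 0.24  0.84 -0.95  2.15  2.06  0.52 -1.63]
[-0.28318133 -0.64194305  1.54370294]
```

```bash
python3 -m creep '[{"dx":0,"dy":0,"dz":0,"rx":0,"ry":0,"rz":0,"grip":0.4},{"dx":0,"dy":0,"dz":0,"rx":0,"ry":0,"rz":0,"grip":0.4},{"dx":0,"dy":0,"dz":0,"rx":0,"ry":0,"rz":0,"grip":0.4},{"dx":0,"dy":0,"dz":0,"rx":0,"ry":0,"rz":0,"grip":0.4},{"dx":0,"dy":0,"dz":0,"rx":0,"ry":0,"rz":0,"grip":0.4}]'
```

```text
clock: 9.1
eef_pos: [597.6, 260.5, 135.7]
tool_rot: [2.534, -0.0, 2.214]
force: [-1.7, -1.0, -0.6]
width: 25.5
gripper_force: 0.7
```

```bash
python3 -m creep '[{"dx":-0.015,"dy":-0.011,"dz":0.027,"rx":0,"ry":0,"rz":0,"grip":0.4},{"dx":-0.034,"dy":-0.025,"dz":0.06,"rx":0,"ry":0,"rz":0,"grip":0.4},{"dx":-0.056,"dy":-0.041,"dz":0.098,"rx":0,"ry":0,"rz":0,"grip":0.4},{"dx":-0.08,"dy":-0.058,"dz":0.14,"rx":0,"ry":0,"rz":0,"grip":0.4},{"dx":-0.113,"dy":-0.084,"dz":0.2,"rx":0,"ry":0,"rz":0,"grip":0.4}]'
python3 - <<'E'
from h import *
from cell import get_image
a=cv2.resize(get_image("top")[180:300,180:280,::-1],None,fx=4,fy=4,interpolation=cv2.INTER_CUBIC)
b=cv2.resize(get_image("side")[150:270,270:370,::-1],None,fx=4,fy=4,interpolation=cv2.INTER_CUBIC)
cv2.imwrite("pics/out.png",cv2.hconcat([a,b]))
s=ctrl.read_state();print(s['qpos'])
E
```

```text
clock: 9.72
eef_pos: [552.2, 227.1, 216.8]
tool_rot: [2.533, -0.001, 2.214]
force: [0.5, 0.4, -0.0]
width: 25.4
gripper_force: 0.0
[ 0.31753674  0.57704368 -0.94173228  2.22710598  1.85611929  0.3286229
 -1.51475703]
```

View pics/out.png

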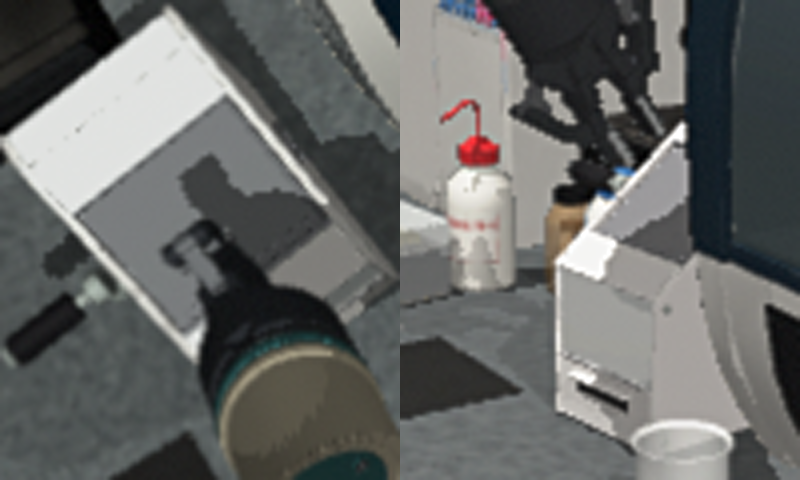

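The crops show the flap shut, the tube gone inside and the handle unmoved, with its black sleeve running from (8,355) to (88,300). Next I'll compute the crank poses.

```bash
cat >> h.py <<'E'
def crank(q,y=124,below=15): return [5+50*np.sin(q),y,118+50*np.cos(q)-below]
def remc(P):
    s=ctrl.read_state();p=np.load("p.npy");W=safe(p,[P])[0]
    M=R.from_euler("z",p[2])*R.from_matrix(np.c_[(0,1,0),(1,0,0),(0,0,-1)])
    print("W",W.round(1),"d",((W-s["eef_pos"])/400).round(4),"r",((M*R.from_euler("xyz",s["tool_rot"]).inv()).as_rotvec()/2/np.pi).round(4),"q",s["qpos"].round(2),"f",s["force"].round(1))
E
python3 - <<'E'
from h import *
p=np.load("p.npy")
for q in(-.35,-.25,-.15,-.1,0): print(q,(proj("top",safe(p,[crank(q,138,0),crank(q,90,0)]))-[180,180])*4)
remc(crank(-.15)); remc([-3,124,260])
E
```

```text
-0.35 [[ 24.06427679 363.43184154]
 [ 88.35024726 312.88384162]]
-0.25 [[ 18.53756683 356.85227325]
 [ 82.86450989 306.26178886]]
-0.15 [[ 13.15919518 350.14082486]
 [ 77.49778716 299.53118285]]
-0.1 [[ 10.54490329 346.75946516]
 [ 74.87826987 296.14908577]]
0 [[  5.50322977 339.99364862]
 [ 69.80415001 289.39949642]]
W [517.3 355.3 152.4] d [-0.0882  0.3211 -0.1657] r [-0.0578  0.0783 -0.0009] q [ 0.32  0.58 -0.94  2.23  1.86  0.33 -1.51] f [ 0.2 -0.2  0.6]
W [516.9 355.  260. ] d [-0.0892  0.3203  0.1032] r [-0.0578  0.0783 -0.0009] q [ 0.32  0.58 -0.94  2.23  1.86  0.33 -1.51] f [ 0.2 -0.2  0.6]
```

```bash
python3 -m creep '[{"dx":-0.02,"dy":0,"dz":0.05,"rx":0,"ry":0,"rz":0,"grip":0.4},{"dx":-0.04,"dy":0.05,"dz":0.103,"rx":-0.01,"ry":0.013,"rz":0,"grip":0.2},{"dx":-0.06,"dy":0.12,"dz":0.12,"rx":-0.02,"ry":0.026,"rz":0,"grip":0},{"dx":-0.08,"dy":0.2,"dz":0.12,"rx":-0.03,"ry":0.039,"rz":0,"grip":0},{"dx":-0.089,"dy":0.26,"dz":0.12,"rx":-0.04,"ry":0.052,"rz":0,"grip":0}]'; python3 -c "
from h import *
remc([-3,124,260])"
```

```text
clock: 10.45
eef_pos: [524.3, 319.0, 262.4]
tool_rot: [2.904, 0.016, 2.204]
force: [3.4, 1.0, 0.2]
width: 42.5
gripper_force: 0.0
W [516.9 355.  260. ] d [-0.0186  0.09   -0.006 ] r [-0.0203  0.0319  0.0006] q [ 0.03  0.6  -0.99  1.8   0.75  0.87 -0.64] f [3.4 1.  0.2]
```

```bash
python3 -m creep '[{"dx":-0.01,"dy":0.045,"dz":0,"rx":-0.01,"ry":0.016,"rz":0,"grip":0},{"dx":-0.0186,"dy":0.09,"dz":-0.006,"rx":-0.02,"ry":0.032,"rz":0.0006,"grip":0},{"dx":-0.0186,"dy":0.09,"dz":-0.006,"rx":-0.02,"ry":0.032,"rz":0.0006,"grip":0},{"dx":-0.0186,"dy":0.09,"dz":-0.006,"rx":-0.02,"ry":0.032,"rz":0.0006,"grip":0},{"dx":-0.0186,"dy":0.09,"dz":-0.006,"rx":-0.02,"ry":0.032,"rz":0.0006,"grip":0}]'; python3 -c "
from h import *
remc([-3,124,260]);remc(crank(-.17))"
```

```text
clock: 11.08
eef_pos: [516.8, 354.4, 259.3]
tool_rot: [3.135, -0.002, 2.21]
force: [-0.3, -0.2, -0.2]
width: 43.1
gripper_force: 0.0
W [516.9 355.  260. ] d [0.0002 0.0014 0.0017] r [-0.0009  0.0006 -0.0002] q [-0.11  0.73 -0.98  1.54  0.63  1.21 -0.55] f [-0.3 -0.2 -0.2]
W [516.5 354.7 152.3] d [-0.0007  0.0008 -0.2676] r [-0.0009  0.0006 -0.0002] q [-0.11  0.73 -0.98  1.54  0.63  1.21 -0.55] f [-0.3 -0.2 -0.2]
```

Now lower onto the handle and pinch it.

```bash
python3 -m creep '[{"dx":-0.001,"dy":0.001,"dz":-0.08,"rx":0,"ry":0,"rz":0,"grip":0},{"dx":-0.001,"dy":0.001,"dz":-0.17,"rx":0,"ry":0,"rz":0,"grip":0},{"dx":-0.001,"dy":0.001,"dz":-0.23,"rx":0,"ry":0,"rz":0,"grip":0},{"dx":-0.001,"dy":0.001,"dz":-0.268,"rx":0,"ry":0,"rz":0,"grip":0},{"dx":-0.001,"dy":0.001,"dz":-0.268,"rx":0,"ry":0,"rz":0,"grip":0}]'
python3 -m creep '[{"dx":0,"dy":0,"dz":0,"rx":0,"ry":0,"rz":0,"grip":0.5},{"dx":0,"dy":0,"dz":0,"rx":0,"ry":0,"rz":0,"grip":1},{"dx":0,"dy":0,"dz":0,"rx":0,"ry":0,"rz":0,"grip":1},{"dx":0,"dy":0,"dz":0,"rx":0,"ry":0,"rz":0,"grip":1},{"dx":0,"dy":0,"dz":0,"rx":0,"ry":0,"rz":0,"grip":1}]'
python3 - <<'E'
from h import *
remc(crank(-.17))
p=np.load("p.npy")
a=[(safe(p,[crank(q)])[0]-safe(p,[crank(-.17)])[0])/400 for q in np.arange(-.17,6.5,.2617)]
print(np.round(a,4))
E
```

```text
clock: 11.7
eef_pos: [516.3, 355.2, 151.6]
tool_rot: [3.137, -0.003, 2.211]
force: [0.5, 0.4, 0.4]
width: 42.6
gripper_force: 0.0
clock: 12.32
eef_pos: [516.6, 356.4, 153.2]
tool_rot: [3.134, -0.003, 2.211]
force: [-1.6, -1.7, 5.8]
width: 18.1
gripper_force: 58.7
W [516.5 354.7 152.3] d [-0.0001 -0.0043 -0.0024] r [-0.0011  0.0006 -0.0003] q [-0.14  0.84 -0.9   1.65  0.75  1.02 -0.65] f [-1.6 -1.7  5.8]
[[ 0.000e+00  0.000e+00  0.000e+00]
 [ 2.620e-02  1.940e-02  1.300e-03]
 [ 5.170e-02  3.840e-02 -5.900e-03]
 [ 7.490e-02  5.560e-02 -2.110e-02]
 [ 9.410e-02  6.990e-02 -4.320e-02]
 [ 1.081e-01  8.020e-02 -7.080e-02]
 [ 1.159e-01  8.600e-02 -1.020e-01]
 [ 1.169e-01  8.680e-02 -1.346e-01]
 [ 1.112e-01  8.250e-02 -1.664e-01]
 [ 9.900e-02  7.350e-02 -1.953e-01]
 [ 8.120e-02  6.030e-02 -2.192e-01]
 [ 5.910e-02  4.390e-02 -2.367e-01]
 [ 3.410e-02  2.530e-02 -2.464e-01]
 [ 7.900e-03  5.900e-03 -2.477e-01]
 [-1.760e-02 -1.310e-02 -2.405e-01]
 [-4.080e-02 -3.030e-02 -2.254e-01]
 [-6.010e-02 -4.460e-02 -2.033e-01]
 [-7.410e-02 -5.500e-02 -1.757e-01]
 [-8.190e-02 -6.080e-02 -1.446e-01]
 [-8.300e-02 -6.160e-02 -1.120e-01]
 [-7.730e-02 -5.730e-02 -8.010e-02]
 [-6.510e-02 -4.830e-02 -5.130e-02]
 [-4.740e-02 -3.510e-02 -2.730e-02]
 [-2.520e-02 -1.870e-02 -9.800e-03]
 [-2.000e-04 -2.000e-04 -1.000e-04]
 [ 2.590e-02  1.920e-02  1.300e-03]]
```

```bash
python3 -m creep '[{"dx":0.026,"dy":0.0195,"dz":0.001,"rx":0,"ry":0,"rz":0,"grip":1},{"dx":0.052,"dy":0.0385,"dz":-0.006,"rx":0,"ry":0,"rz":0,"grip":1},{"dx":0.075,"dy":0.0555,"dz":-0.021,"rx":0,"ry":0,"rz":0,"grip":1},{"dx":0.094,"dy":0.07,"dz":-0.043,"rx":0,"ry":0,"rz":0,"grip":1},{"dx":0.108,"dy":0.08,"dz":-0.071,"rx":0,"ry":0,"rz":0,"grip":1}]'; python3 -c "
from h import *
for i in(5,7): remc(crank(-.17+i*.2617))"
```

```text
clock: 12.95
eef_pos: [559.5, 388.5, 122.4]
tool_rot: [3.137, -0.004, 2.211]
force: [-5.2, -2.5, 2.4]
width: 18.1
gripper_force: 58.7
W [559.8 386.8 123.9] d [ 0.0005 -0.0042  0.0038] r [-0.001   0.0003 -0.0003] q [-0.2   0.94 -0.87  1.51  0.78  1.06 -0.61] f [-5.2 -2.5  2.4]
W [563.3 389.4  98.5] d [ 0.0094  0.0024 -0.0599] r [-0.001   0.0003 -0.0003] q [-0.2   0.94 -0.87  1.51  0.78  1.06 -0.61] f [-5.2 -2.5  2.4]
```

```bash
python3 -m creep '[{"dx":0.008,"dy":0.006,"dz":-0.031,"rx":0,"ry":0,"rz":0,"grip":1},{"dx":0.009,"dy":0.0065,"dz":-0.0635,"rx":0,"ry":0,"rz":0,"grip":1},{"dx":0.003,"dy":0.0025,"dz":-0.0955,"rx":0,"ry":0,"rz":0,"grip":1},{"dx":-0.009,"dy":-0.0065,"dz":-0.1245,"rx":0,"ry":0,"rz":0,"grip":1},{"dx":-0.027,"dy":-0.0195,"dz":-0.148,"rx":0,"ry":0,"rz":0,"grip":1}]'; python3 -c "
from h import *
for i in(10,): remc(crank(-.17+i*.2617))"
```

```text
clock: 13.58
eef_pos: [547.3, 379.3, 64.2]
tool_rot: [3.139, -0.003, 2.211]
force: [-7.9, -8.5, 19.6]
width: 17.8
gripper_force: 60.5
W [549.  378.8  64.6] d [ 0.0042 -0.0011  0.0009] r [-0.0006  0.0001 -0.0003] q [-0.21  0.99 -0.82  1.58  0.84  0.95 -0.67] f [-7.9 -8.5 19.6]
```

```bash
python3 -m creep '[{"dx":-0.024,"dy":-0.018,"dz":-0.0125,"rx":0,"ry":0,"rz":0,"grip":1},{"dx":-0.049,"dy":-0.0365,"dz":-0.022,"rx":0,"ry":0,"rz":0,"grip":1},{"dx":-0.075,"dy":-0.056,"dz":-0.0235,"rx":0,"ry":0,"rz":0,"grip":1},{"dx":-0.1,"dy":-0.0745,"dz":-0.0165,"rx":0,"ry":0,"rz":0,"grip":1},{"dx":-0.122,"dy":-0.0905,"dz":-0.002,"rx":0,"ry":0,"rz":0,"grip":1}]'; python3 -c "
from h import *
for i in(15,): remc(crank(-.17+i*.2617))"
```

```text
clock: 14.2
eef_pos: [499.4, 343.6, 62.9]
tool_rot: [3.137, -0.004, 2.211]
force: [0.9, 1.5, -4.9]
width: 17.8
gripper_force: 59.3
W [500.2 342.6  62.1] d [ 0.002  -0.0024 -0.0018] r [-0.001   0.0003 -0.0003] q [-0.18  0.92 -0.81  1.76  0.87  0.85 -0.76] f [ 0.9  1.5 -4.9]
```

```bash
python3 -m creep '[{"dx":-0.019,"dy":-0.0145,"dz":0.02,"rx":0,"ry":0,"rz":0,"grip":1},{"dx":-0.033,"dy":-0.025,"dz":0.047,"rx":0,"ry":0,"rz":0,"grip":1},{"dx":-0.041,"dy":-0.031,"dz":0.077,"rx":0,"ry":0,"rz":0,"grip":1},{"dx":-0.042,"dy":-0.0315,"dz":0.109,"rx":0,"ry":0,"rz":0,"grip":1},{"dx":-0.036,"dy":-0.027,"dz":0.141,"rx":0,"ry":0,"rz":0,"grip":1}]'; python3 -c "
from h import *
for i in(20,): remc(crank(-.17+i*.2617))"
```

```text
clock: 14.82
eef_pos: [484.5, 332.4, 120.7]
tool_rot: [3.138, -0.003, 2.211]
force: [-3.2, -1.2, -3.3]
width: 18.0
gripper_force: 59.5
W [485.6 331.8 120.2] d [ 0.0028 -0.0015 -0.0013] r [-0.0007  0.0001 -0.0003] q [-0.13  0.83 -0.87  1.79  0.8   0.91 -0.72] f [-3.2 -1.2 -3.3]
```

```bash
python3 -m creep '[{"dx":0.012,"dy":0.009,"dz":0.029,"rx":0,"ry":0,"rz":0,"grip":1},{"dx":0.03,"dy":0.022,"dz":0.053,"rx":0,"ry":0,"rz":0,"grip":1},{"dx":0.052,"dy":0.0385,"dz":0.0705,"rx":0,"ry":0,"rz":0,"grip":1},{"dx":0.077,"dy":0.057,"dz":0.08,"rx":0,"ry":0,"rz":0,"grip":1},{"dx":0.094,"dy":0.07,"dz":0.082,"rx":0,"ry":0,"rz":0,"grip":1}]'
python3 -m creep '[{"dx":0,"dy":0,"dz":0,"rx":0,"ry":0,"rz":0,"grip":1},{"dx":0,"dy":0,"dz":0,"rx":0,"ry":0,"rz":0,"grip":1},{"dx":0,"dy":0,"dz":0,"rx":0,"ry":0,"rz":0,"grip":1},{"dx":0,"dy":0,"dz":0,"rx":0,"ry":0,"rz":0,"grip":0.6},{"dx":0,"dy":0,"dz":0,"rx":0,"ry":0,"rz":0,"grip":0.1}]'
python3 -c "
from h import *
remc(crank(0))"
```

```text
clock: 15.45
eef_pos: [524.0, 361.9, 153.9]
tool_rot: [3.134, -0.003, 2.211]
force: [-2.3, -0.8, -1.9]
width: 18.1
gripper_force: 59.6
clock: 16.08
eef_pos: [522.7, 360.7, 152.4]
tool_rot: [3.137, -0.003, 2.211]
force: [-0.9, 0.6, 0.2]
width: 34.7
gripper_force: 0.0
W [523.3 359.8 153. ] d [ 0.0016 -0.0022  0.0015] r [-0.0008  0.0002 -0.0002] q [-0.15  0.85 -0.9   1.63  0.75  1.04 -0.64] f [-0.9  0.6  0.2]
```

Released; retract straight up and away, then look.

```bash
python3 -m creep '[{"dx":0,"dy":0,"dz":0,"rx":0,"ry":0,"rz":0,"grip":0},{"dx":0,"dy":0,"dz":0.04,"rx":0,"ry":0,"rz":0,"grip":0},{"dx":0,"dy":0,"dz":0.12,"rx":0,"ry":0,"rz":0,"grip":0},{"dx":0,"dy":0,"dz":0.22,"rx":0,"ry":0,"rz":0,"grip":0},{"dx":0,"dy":0,"dz":0.35,"rx":0,"ry":0,"rz":0,"grip":0}]'
python3 -m creep '[{"dx":-0.07,"dy":0,"dz":0.03,"rx":0,"ry":0,"rz":0,"grip":0},{"dx":-0.15,"dy":0,"dz":0.05,"rx":0,"ry":0,"rz":0,"grip":0},{"dx":-0.22,"dy":0.02,"dz":0.05,"rx":0,"ry":0,"rz":0,"grip":0},{"dx":-0.28,"dy":0.04,"dz":0.05,"rx":0,"ry":0,"rz":0,"grip":0},{"dx":-0.28,"dy":0.04,"dz":0.05,"rx":0,"ry":0,"rz":0,"grip":0}]'
python3 - <<'E'
from h import *
from cell import get_image
p=np.load("p.npy")
a=cv2.resize(get_image("top")[170:290,170:270,::-1],None,fx=4,fy=4,interpolation=cv2.INTER_CUBIC)
cv2.polylines(a,[np.int32((proj("top",safe(p,[crank(0,138,0),crank(0,90,0)]))-[170,170]+.5)*4)],False,(0,255,0),1)
b=cv2.resize(get_image("side")[170:270,300:380,::-1],None,fx=4.8,fy=4.8,interpolation=cv2.INTER_CUBIC)[:480,:384]
cv2.imwrite("pics/end.png",cv2.hconcat([a,b]))
E
```

```text
clock: 16.7
eef_pos: [522.7, 360.9, 294.2]
tool_rot: [3.137, -0.004, 2.211]
force: [0.2, -0.0, -0.1]
width: 42.5
gripper_force: 0.0
clock: 17.32
eef_pos: [409.2, 378.4, 314.2]
tool_rot: [3.134, -0.004, 2.215]
force: [-0.1, -0.7, 0.0]
width: 42.5
gripper_force: 0.0
```

View pics/end.png

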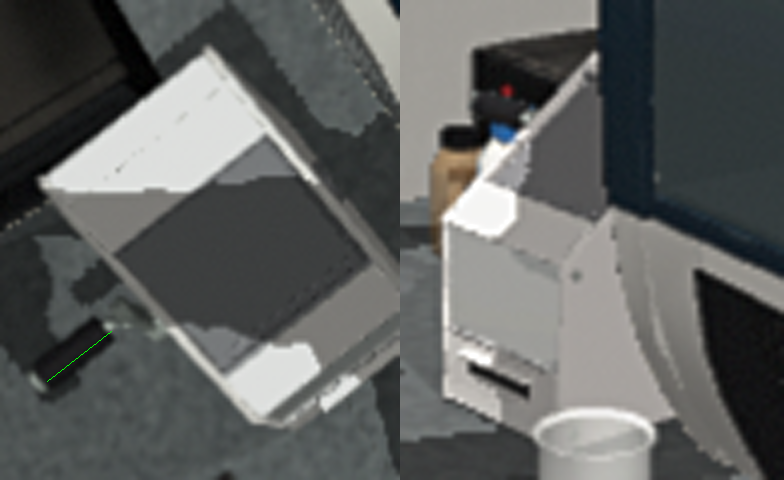

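The last crop shows the flap shut, the crank sleeve from about (40,385) to (105,325) on the q = 0 line to within about 0.1 rad, and nothing touching the safe. I'm handing in.

```bash
python3 -c "
from cell import ctrl
print(ctrl.finish_job())"
```

```text
the job is handed in; nothing more can be done
None
```

I pushed the tube through the flap, let go of it inside and turned the crank one full turn, and the last picture shows the flap shut and the handle straight up; I never saw the tube in the bin, and the hand-in gave no verdict.

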